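# Find and flag the loose hand screw

## Robot

A 6-joint arm with a two-finger parallel gripper is mounted at the origin on a cart in front of the work surface, level with it; the furniture and walls round the work are solid. World frame = base frame: x ahead of the robot, y to its left, z up, the work surface at z = 0. Lengths are in m, angles in rad, forces in N, time in s.
With the tool pointing down it reaches from about 0.35 to 0.775 m from the base axis. Payload 7.3 kg.
Tool frame: the origin (TCP) lies at the very end of the fingers, on their centre line; the grasp point (between the pads) lies 19 mm behind it; z points along the fingers, y is the line along which they close (so a half turn about z gives the same grasp; the last joint's range is limited). The gripper opens to 92 mm and grips with 3 to 60 N. Pads are 19 mm wide; open, the fingers measure 130 mm over their backs; the gripper's body (75 mm by 190 mm) begins 47 mm behind the grasp point.
Start: joints at [1.131, 0.342, 1.524, -0, 1.275, -0.146], TCP at [0.152, 0.503, 0.227] pointing down, gripper open.
Joint ranges: [-2.53, 2.53], [-0.77, 2.02], [0.04, 2.7], [-1, 4.14], [0.28, 2.66], [-3.11, 3.11]. Speed limits (rad/s): [2.57, 2.57, 3.14, 3.14, 3.14, 3.14].

## Interface

Orientations are given as a unit quaternion [w, x, y, z].
In Python, from station import * gives the robot as it stands. Calls block until the motion is done:
- move_pose(position, orientation): joint-space move of the TCP to a pose.
- move_straight(position, orientation=None, velocity=0.15, force_limit=None): straight line of the TCP; orientation=None keeps the orientation; velocity is the mean speed in m/s. With force_limit (N) it stops when the force on the tool has changed by that much, and returns True; else False.
- movej(angles): joint-space move.
- ungrasp() and clamp(force=None): open the fingers fully, or close them until they stop; force is the grip in N (None keeps the last).
- pause(seconds).
- inverse_kinematics(position, orientation): joint angles nearest the present ones, or None.
- get_obs(): the state.
- grab_frame(name): name is "side" or "top"; returns the picture (480x640x3 uint8, red, green, blue); there is no depth.
- camera_params(name): a dict with "K" (3x3 intrinsics, pixels), "T" (4x4, takes a point from camera to world coordinates). Camera axes: x right, y up, looking along -z (the intrinsics and any distortion apply to the point x, -y, -z); pixel columns grow to the right and rows downward; lengths in m; the calibration is good to about 2 mm. A picture is of the moment at which its call begins. camera_params takes no time and is no camera call.
A pose or a line that the arm cannot do raises MotionError and nothing moves.
- job_done(): hands the job in; it is judged then, once.
The state is a dict: "time_s": time; "qpos": joint angles; "qd": joint speeds; "joint_torque": joint torques, N m; "tool_pos": TCP position; "tool_rot": TCP orientation; "ft_force": force on the tool from outside, world axes, zero at the start; "ft_torque": the same for the moment, N m; "gripper_width": opening from 0.0 (shut) to 1.0 (fully open); "grip_force": force on a finger pad.
Only numpy, scipy, OpenCV 4.12 (cv2) and the standard library are available. Lean on these libraries where they do the work, as an engineer would, in place of code of your own. Each camera call takes 0.05 s, during which the arm holds its last target. There are 200 camera calls.

## Task

One of the three hand screws on the green clamp bed has worked loose. Try each with a light clockwise twist, without shifting the tight ones, until you find the one that gives; turn that one clockwise until it is fully home, then stand the red marker pin in the pocket in front of it; leave everything else where it is.

Things in the scene. Friction and masses are not known exactly. Their poses are not given: they have to be found in the camera images.
- clamp_bed: green clamp bed, dark steel cover, fixed on the pull-out leaf (z = 0). Origin: underside, below the middle screw; x away from the robot, y along the row to the left (yaw within 0.2). 88 x 310 mm, 60 mm high; three upright hand screws at y = 100, 0, -100 mm. In front (x -84 to -42) an aluminium ledge, 30 mm high, with a pocket at x = -63 before each screw
- screw_left (a joint): turn of the left hand screw (left = robot's left), rad; grows clockwise from above (tightening); starts at 0.03 to 0.3, tight or loose alike, so it does not tell which is loose (this changes from run to run). At 0 the marked end of the bar points to the bed's -x; at 1.3 a loose screw is fully home on a hard stop, marked end at the white mark on the cover
- grip_left (a point): on the vertical axis of the left screw, 90 mm above the leaf, mid-height of its black bar grip: 48 mm long, 13 mm thick, z 74 to 102 mm. A loose screw turns with about 0.05 N m as far as its stop; a tight one stands still up to at least 0.4 N m, then slips, and jams well short of home
- pointer_left (a point): middle of the marked end face of the left screw's bar, 24 mm from the axis and 90 mm above the leaf; the end with the white stripe on top. It turns with the screw
- pocket_left (a point): centre of the flat floor of the pocket in front of the left screw, 10 mm above the leaf; the pocket's mouth is 20 mm higher; 28 mm across
- screw_middle (a joint): turn of the middle hand screw (left = robot's left), rad; grows clockwise from above (tightening); starts at 0.03 to 0.3, tight or loose alike, so it does not tell which is loose (this changes from run to run). At 0 the marked end of the bar points to the bed's -x; at 1.3 a loose screw is fully home on a hard stop, marked end at the white mark on the cover
- grip_middle (a point): on the vertical axis of the middle screw, 90 mm above the leaf, mid-height of its black bar grip: 48 mm long, 13 mm thick, z 74 to 102 mm. A loose screw turns with about 0.05 N m as far as its stop; a tight one stands still up to at least 0.4 N m, then slips, and jams well short of home
- pointer_middle (a point): middle of the marked end face of the middle screw's bar, 24 mm from the axis and 90 mm above the leaf; the end with the white stripe on top. It turns with the screw
- pocket_middle (a point): centre of the flat floor of the pocket in front of the middle screw, 10 mm above the leaf; the pocket's mouth is 20 mm higher; 28 mm across
- screw_right (a joint): turn of the right hand screw (left = robot's left), rad; grows clockwise from above (tightening); starts at 0.03 to 0.3, tight or loose alike, so it does not tell which is loose (this changes from run to run). At 0 the marked end of the bar points to the bed's -x; at 1.3 a loose screw is fully home on a hard stop, marked end at the white mark on the cover
- grip_right (a point): on the vertical axis of the right screw, 90 mm above the leaf, mid-height of its black bar grip: 48 mm long, 13 mm thick, z 74 to 102 mm. A loose screw turns with about 0.05 N m as far as its stop; a tight one stands still up to at least 0.4 N m, then slips, and jams well short of home
- pointer_right (a point): middle of the marked end face of the right screw's bar, 24 mm from the axis and 90 mm above the leaf; the end with the white stripe on top. It turns with the screw
- pocket_right (a point): centre of the flat floor of the pocket in front of the right screw, 10 mm above the leaf; the pocket's mouth is 20 mm higher; 28 mm across
- marker_pin: loose red marker pin, 80 mm high, about 60 g, standing on the dark desk (top z = 5 mm) on the robot's left: foot 22 mm across and 24 mm high, then a 16 mm shaft from 24 to 68 mm, then a 22 mm head. Origin: centre of the foot's underside, z up its axis
- spool_pink: bystander: spool of pink thread, 33 mm across, 40 mm high, on the dark desk, origin at its underside
- tape: bystander: rolled yellow measuring tape, 53 mm across, 16 mm high, on the dark desk, origin at its underside
- wax: bystander: round cake of yellow wax, 45 mm across, 14 mm high, on the dark desk, origin at its underside

How it is judged:
On the way:
1. the loose screw has been turned fully home (value of joint any of screw_left, screw_middle, screw_right above 1.24 rad), for 0.1 s.
At the end, for the whole second after the job is handed in: The loose screw is fully home (its joint above 1.24 rad, stop at 1.3) and the marker pin stands at rest in the pocket in front of that same screw: within 6 mm of the pocket's centre, its foot within 4 mm of the floor, within 0.15 rad of upright. The other two screws have not been shifted (((value of joint screw_left above 1.24 rad and horizontal distance between marker_pin and pocket_left below 0.006 m and z of marker_pin in the frame of pocket_left below 0.004 m) or (value of joint screw_middle above 1.24 rad and horizontal distance between marker_pin and pocket_middle below 0.006 m and z of marker_pin in the frame of pocket_middle below 0.004 m) or (value of joint screw_right above 1.24 rad and horizontal distance between marker_pin and pocket_right below 0.006 m and z of marker_pin in the frame of pocket_right below 0.004 m)) and angle between marker_pin's own z axis and vertical below 0.15 rad and linear speed of marker_pin below 0.02 m/s); the robot touches nothing.
It fails at once if a tight screw has been shifted: two screws have turned so that their pointer ends moved over 3 mm (about 7 degrees) from their start (distance of each of pointer_left, pointer_middle from where it was at the start of the episode above 0.003 m or distance of each of pointer_left, pointer_right from where it was at the start of the episode above 0.003 m or distance of each of pointer_middle, pointer_right from where it was at the start of the episode above 0.003 m).
It fails at once if a bystander on the dark desk was pushed over 20 mm (distance of any of spool_pink, tape, wax from where it was at the start of the episode above 0.02 m).
It also fails if it takes over 72 s, if anything falls off the work surface, if the arm or the gripper's body presses on something with over 40 N, if the wrist force passes 120 N, or if a joint passes its speed limit or range.

## Working session

There is one attempt and no reset: what is moved stays moved. The work goes in short steps, each a Python script; the robot and the scene stay as the last script left them, time stands still between calls to the robot, and variables do not carry over. Pictures are saved under pics/ and viewed, at most 10 in all, crops included, and the job is handed in when it is done.

```bash
mkdir -p pics; python3 - <<'E'
from station import *
import cv2
for n in("top","side"):
    im=grab_frame(n); cv2.imwrite(f"pics/{n}0.png",im[:,:,::-1]); c=camera_params(n); print(n,{k:(v.tolist() if hasattr(v,'tolist') else v) for k,v in c.items()})
o=get_obs();print(o['time_s'],o['tool_rot'],o['ft_force'])
E
```

```text
top {'K': [[518.5244818355444, 0.0, 321.2227413517907], [0.0, 518.5244818355444, 235.85132147839698], [0.0, 0.0, 1.0]], 'T': [[0.02483400780284339, 0.9934597097108094, -0.1114498866655429, 0.3614033951320071], [-0.9993948487205472, 0.02738800604936657, 0.02144372811509519, 0.037421631562694464], [0.024355870078537116, 0.11084990891270007, 0.9935386702523277, 1.3691869116450543], [0.0, 0.0, 0.0, 1.0]]}
side {'K': [[449.68239161160034, 0.0, 313.9241454208667], [0.0, 449.68239161160034, 238.141090220902], [0.0, 0.0, 1.0]], 'T': [[-0.9978997854542715, 0.04267305766962131, -0.04873426247973863, 0.4567633885356722], [-0.06092031299394691, -0.3625413581059677, 0.9299744507928159, 0.9347842449086435], [0.02201666766425911, 0.9309902114479, 0.36437959950188753, 0.4397609831895629], [0.0, 0.0, 0.0, 1.0]]}
0.1 [-2.15201602e-04  1.46376721e-01  9.89228666e-01 -6.75606938e-04] [-0.27590922 -0.32648988 -0.28009782]
```

View pics/top0.png

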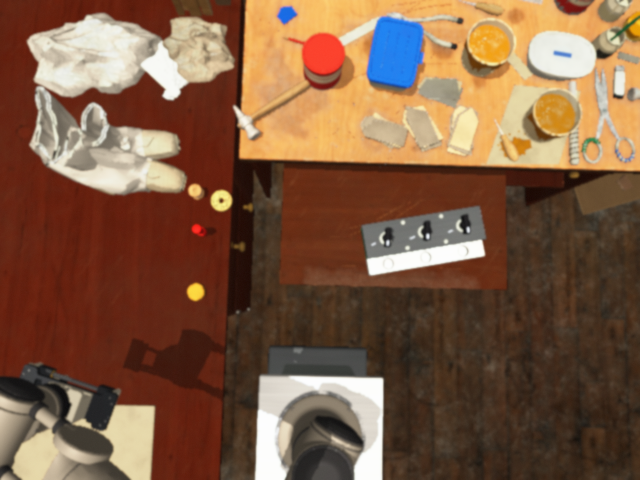

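View pics/side0.png

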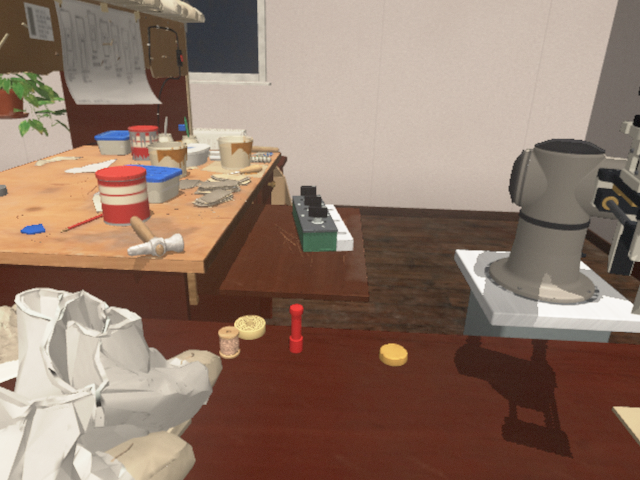

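```bash
cat > h.py <<'E'
from station import *
import cv2, numpy as np
def ray(n,u,v,z):
    c=camera_params(n);K=c["K"];T=np.array(c["T"])
    d=T[:3,:3]@np.array([(u-K[0][2])/K[0][0],-(v-K[1][2])/K[1][1],-1]);o=T[:3,3]
    return o+d*(z-o[2])/d[2]
def pix(n,p):
    c=camera_params(n);K=np.array(c["K"]);T=np.array(c["T"])
    q=T[:3,:3].T@(np.array(p)-T[:3,3]);return K[0][0]*q[0]/-q[2]+K[0][2],K[1][1]*q[1]/q[2]+K[1][2]
def blobs(m,amin):
    n,l,s,c=cv2.connectedComponentsWithStats(m.astype(np.uint8));return [(s[i],c[i],l==i) for i in range(1,n) if s[i,4]>=amin]
E
python3 - <<'E'
from h import *
im=cv2.imread("pics/top0.png");sd=cv2.imread("pics/side0.png")
hsv=cv2.cvtColor(im,cv2.COLOR_BGR2HSV).astype(int);H,S,V=hsv[...,0],hsv[...,1],hsv[...,2]
def box(m,a,b,c,d): z=np.zeros_like(m);z[c:d,a:b]=m[c:d,a:b];return z
for s,c,m in blobs(box((V>170)&(S<60),355,495,225,285),300):
    p=np.argwhere(m)[:,::-1].astype(np.float32)
    w=np.array([ray("top",*q,0.03)[:2] for q in p],np.float32);print("ledge",cv2.minAreaRect(w),w.mean(0))
for s,c,m in blobs(box(V<45,365,482,208,250),15): print("bar",s,c,ray("top",*c,0.1))
red=((H<8)|(H>172))&(S>190)&(V>140)
for s,c,m in blobs(box(red,185,215,215,245),5): print("pin top",s,c,ray("top",*c,0.08))
h2=cv2.cvtColor(sd,cv2.COLOR_BGR2HSV).astype(int);r2=((h2[...,0]<8)|(h2[...,0]>172))&(h2[...,1]>190)&(h2[...,2]>140)
for s,c,m in blobs(box(r2,280,312,298,360),20):
  print("pin side",s,c)
  for row in (307,348): 
    cc=np.argwhere(m[row])[:,0];print(row,cc.min(),cc.max(),ray("side",cc.mean(),row,0.0748 if row<320 else 0.012))
cv2.imwrite("pics/c1.png",np.hstack([cv2.resize(im[195:285,355:495],None,fx=4,fy=4,interpolation=2),cv2.resize(im[180:270,180:240],None,fx=4,fy=4,interpolation=2)]))
E
```

```text
ledge ((0.46412211656570435, -0.2642863094806671), (0.046019989997148514, 0.30824989080429077), 10.955718994140625) [ 0.46400198 -0.2638701 ]
bar [461 216   9  17  81] [464.41975309 222.43209877] [ 0.54717252 -0.34533015  0.1       ]
bar [423 222   8  14  65] [426.30769231 227.89230769] [ 0.53081469 -0.2500866   0.1       ]
bar [384 229   8  11  56] [387.71428571 234.03571429] [ 0.5128209  -0.15423626  0.1       ]
pin top [191 224  14  12 112] [197.40178571 229.49107143] [0.51345262 0.31843803 0.08      ]
pin side [289 306  14  47 342] [295.86549708 331.07017544]
307 290 302 [0.51832627 0.30833158 0.0748    ]
348 291 299 [0.51491478 0.32944934 0.012     ]
```

View pics/c1.png

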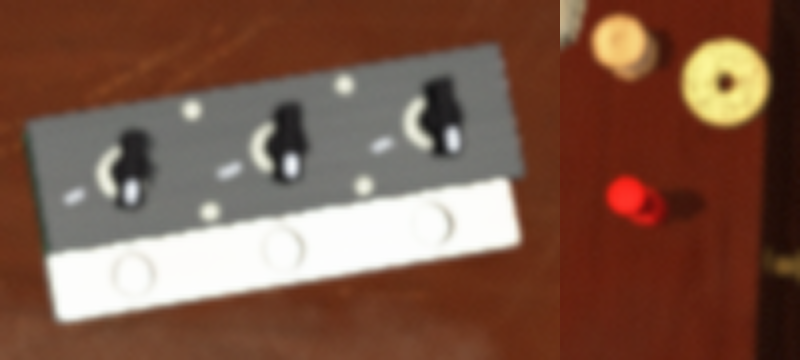

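```bash
python3 - <<'E'
from h import *
f=lambda u,v,z:ray("top",355+(u+.5)/4-.5,195+(v+.5)/4-.5,z)[:2].round(4)
for n,z,P in [("cover BL BR FR FL",.06,[(25,122),(498,43),(525,177),(47,252)]),("ledge FL FR",.03,[(60,322),(520,243)]),("pockets",.03,[(134,275),(284,249),(434,224)]),("stripes",.102,[(131,190),(291,165),(453,138)]),("bolts",.06,[(192,110),(344,84),(363,186),(210,212)]),("marks",.06,[(74,197),(229,171),(382,145)]),("bar far end top",.102,[(138,130),(291,104),(442,80)])]:
    print(n,[f(a,b,z).tolist() for a,b in P])
E
python3 - <<'E'
from h import *
import scipy.spatial.transform as t
for p,z in [((.51,-.155),.09),((.528,-.25),.09),((.545,-.345),.09)]:
  for psi in (1.57,.4,-1.57,-2.74):
    # tool z down, y at angle psi
    y=np.array([np.cos(psi),np.sin(psi),0]);zz=np.array([0,0,-1.]);R=np.c_[np.cross(y,zz),y,zz]
    q=t.Rotation.from_matrix(R).as_quat()[[3,0,1,2]]
    j=inverse_kinematics([*p,z],q);print(p,psi,None if j is None else np.round(j,2))
print(get_obs()['tool_pos'])
E
```

```text
cover BL BR FR FL [[0.5386, -0.0913], [0.5985, -0.3958], [0.5121, -0.4124], [0.4559, -0.1067]]
ledge FL FR [[0.413, -0.1191], [0.4721, -0.419]]
pockets [[0.4446, -0.1667], [0.4641, -0.2643], [0.4831, -0.3626]]
stripes [[0.4925, -0.1533], [0.5107, -0.2523], [0.5304, -0.3533]]
bolts [[0.5493, -0.1982], [0.5689, -0.296], [0.5035, -0.3081], [0.4841, -0.2102]]
marks [[0.4914, -0.1233], [0.5107, -0.2222], [0.5302, -0.3204]]
bar far end top [[0.5299, -0.1573], [0.5488, -0.2523], [0.5665, -0.3466]]
(0.51, -0.155) 1.57 [-0.44  0.51  1.68 -0.    0.95 -2.01]
(0.51, -0.155) 0.4 [-0.44  0.51  1.68 -0.    0.95 -0.84]
(0.51, -0.155) -1.57 [-0.44  0.51  1.68 -0.    0.95  1.13]
(0.51, -0.155) -2.74 [-0.44  0.51  1.68 -0.    0.95  2.3 ]
(0.528, -0.25) 1.57 [-0.57  0.58  1.53 -0.    1.02 -2.14]
(0.528, -0.25) 0.4 [-0.57  0.58  1.53 -0.    1.02 -0.97]
(0.528, -0.25) -1.57 [-0.57  0.58  1.53 -0.    1.02  1.  ]
(0.528, -0.25) -2.74 [-0.57  0.58  1.53 -0.    1.02  2.17]
(0.545, -0.345) 1.57 [-0.68  0.68  1.34 -0.    1.12 -2.25]
(0.545, -0.345) 0.4 [-0.68  0.68  1.34 -0.    1.12 -1.08]
(0.545, -0.345) -1.57 [-0.68  0.68  1.34 -0.    1.12  0.89]
(0.545, -0.345) -2.74 [-0.68  0.68  1.34 -0.    1.12  2.06]
[0.15185676 0.50218319 0.22609707]
```

```bash
cat >> h.py <<'E'
from scipy.spatial.transform import Rotation as Ro
B=np.array([.526,-.2528]);YAW=.192
def bed(x,y): c,s=np.cos(YAW),np.sin(YAW);return B+[c*x-s*y,s*x+c*y]
def q(psi):
    y=np.array([np.cos(psi),np.sin(psi),0]);z=np.array([0,0,-1.])
    return Ro.from_matrix(np.c_[np.cross(y,z),y,z]).as_quat()[[3,0,1,2]]
def tw(d):
    j=np.array(get_obs()["qpos"]);j[5]+=d;movej(j)
def st(s=""):
    o=get_obs();print(s,"t%.1f"%o["time_s"],"q6 %.3f"%o["qpos"][5],"p",np.round(o["tool_pos"],4),"F",np.round(o["ft_force"],1),"M",np.round(o["ft_torque"],3),"w %.4f"%(o["gripper_width"]*92),"g",np.round(o["grip_force"],1));return o
def test(y,th):
    p=bed(0,y);Q=q(-np.pi/2+YAW-th)
    move_pose([*p,.16],Q);move_straight([*p,.073],velocity=.12,force_limit=8);a=st("down")
    clamp(12);st("clamp")
    for d in (.03,.03,.04):
        tw(d);o=st("tw")
        if abs(o["ft_torque"][2]-a["ft_torque"][2])>.2:break
E
python3 - <<'E'
from h import *
test(.1,.29)
E
```

```text
down t3.6 q6 1.228 p [ 0.5074 -0.1548  0.0736] F [-0.  -0.4  0.2] M [-0.053  0.232 -0.03 ] w 92.0716 g 0.0
clamp t4.9 q6 1.228 p [ 0.5075 -0.1538  0.074 ] F [-0.2  6.9  8.1] M [0.759 0.193 0.003] w 13.3456 g 21.3
tw t5.2 q6 1.257 p [ 0.5075 -0.1537  0.0742] F [-0.9  2.   2.7] M [ 0.285  0.236 -0.039] w 12.8428 g 14.7
tw t5.4 q6 1.286 p [ 0.5075 -0.1537  0.0742] F [-0.7  1.8  1.6] M [ 0.188  0.266 -0.048] w 12.9775 g 14.6
tw t5.7 q6 1.325 p [ 0.5075 -0.1537  0.0742] F [-0.2  1.9  1.9] M [ 0.11   0.248 -0.036] w 12.8132 g 14.6
```

```bash
python3 - <<'E'
from h import *
for d in (.05,.05): tw(d);st("tw")
cv2.imwrite("pics/t1.png",cv2.resize(grab_frame("top")[190:290,350:500,::-1],None,fx=4,fy=4,interpolation=2))
E
```

```text
tw t5.9 q6 1.373 p [ 0.5075 -0.1537  0.0742] F [0.3 2.2 2.8] M [ 0.141  0.166 -0.014] w 12.5036 g 14.6
tw t6.2 q6 1.421 p [ 0.5075 -0.1537  0.0742] F [-0.2  2.   2.3] M [ 0.137  0.225 -0.015] w 12.7335 g 14.6
```

View pics/t1.png

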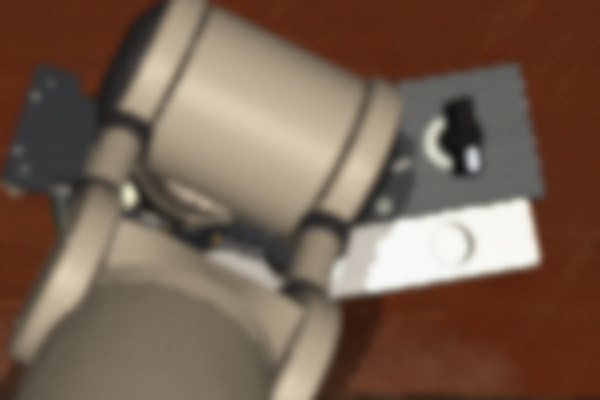

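The view is blocked by the arm, but the width stays at 12.7 mm with near-zero moment over 0.19 rad, so the left screw is following. Turning it home.

```bash
python3 - <<'E'
from h import *
clamp(25);a=st()
for d in [.15]*4+[.05]*10:
    tw(d);o=st("tw")
    if abs(o["ft_torque"][2])>.3:break
E
```

```text
t6.4 q6 1.422 p [ 0.5075 -0.1537  0.0742] F [0.3 1.9 1.5] M [0.181 0.132 0.028] w 12.9670 g 27.6
tw t6.7 q6 1.568 p [ 0.5075 -0.1538  0.0743] F [-0.1  1.6  1.4] M [ 0.104  0.21  -0.035] w 12.9082 g 27.6
tw t7.0 q6 1.712 p [ 0.5074 -0.1537  0.0742] F [-0.5  1.5  1.4] M [ 0.164  0.229 -0.057] w 12.7067 g 27.6
tw t7.2 q6 1.855 p [ 0.5075 -0.1538  0.0742] F [-0.4  1.9  2.6] M [ 0.207  0.254 -0.082] w 13.1337 g 27.6
tw t7.5 q6 1.998 p [ 0.5075 -0.1538  0.0742] F [0.4 2.  2.4] M [ 0.16   0.266 -0.044] w 12.3826 g 27.6
tw t7.8 q6 2.043 p [ 0.5075 -0.1538  0.0742] F [-1.   1.1  1.6] M [ 0.069  0.287 -0.069] w 12.5156 g 27.6
tw t8.0 q6 2.090 p [ 0.5074 -0.1538  0.0742] F [-0.7  2.2  2.6] M [ 0.162  0.315 -0.07 ] w 12.5843 g 27.6
tw t8.3 q6 2.138 p [ 0.5074 -0.1538  0.0743] F [0.1 1.8 2.2] M [ 0.137  0.261 -0.049] w 12.9407 g 27.6
tw t8.5 q6 2.185 p [ 0.5074 -0.1538  0.0742] F [-0.1  2.1  2.4] M [ 0.085  0.276 -0.052] w 12.6649 g 27.6
tw t8.8 q6 2.233 p [ 0.5074 -0.1538  0.0742] F [-1.   1.3  2.7] M [ 0.145  0.263 -0.097] w 12.6610 g 27.6
tw t9.0 q6 2.280 p [ 0.5074 -0.1539  0.0743] F [-0.6  1.   1. ] M [0.199 0.227 0.556] w 13.3495 g 27.4
```

```bash
python3 - <<'E'
from h import *
ungrasp();o=get_obs();p=o["tool_pos"];move_straight([p[0],p[1],.16]);st()
move_pose([.5,.16,.2],q(-np.pi/2));st()
t=grab_frame("top");s=grab_frame("side")
cv2.imwrite("pics/t2.png",cv2.resize(t[190:290,350:500,::-1],None,fx=4,fy=4,interpolation=2))
cv2.imwrite("pics/s2.png",cv2.resize(s[290:365,215:415,::-1],None,fx=4,fy=4,interpolation=2))
print("head",ray("top",196.6,228.4,.085),"spool",ray("top",194.5,190,.045),"tape",ray("top",221,200,.021),"wax",ray("top",195,292,.019))
h=ray("top",196.6,228.4,.085)
for z in(.085,.073,.029,.005):print(z,np.round(pix("side",[h[0],h[1],z]),1),np.round(pix("top",[h[0],h[1],z]),1))
E
```

```text
t11.0 q6 2.283 p [ 0.5069 -0.1536  0.1593] F [-0.2 -0.4 -0.3] M [0.038 0.167 0.026] w 92.0146 g 0.0
 t12.2 q6 1.735 p [0.5001 0.1591 0.1995] F [-0.1 -0.8 -0.1] M [-0.107  0.167 -0.012] w 92.2402 g 0.0
head [0.51553359 0.31946606 0.085     ] spool [0.61994033 0.33876382 0.045     ] tape [0.60004021 0.2737158  0.021     ] wax [0.35850318 0.32958565 0.019     ]
0.085 [295.4 305. ] [196.6 228.4]
0.073 [295.4 311.7] [197.6 229. ]
0.029 [295.2 335.4] [201.2 231.1]
0.005 [295.1 348. ] [203.1 232.2]
```

View pics/t2.png

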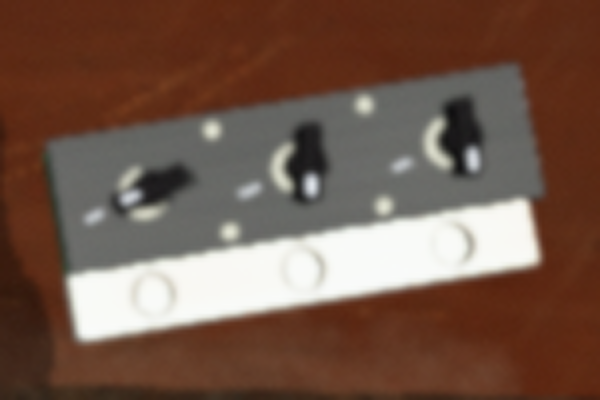

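View pics/s2.png

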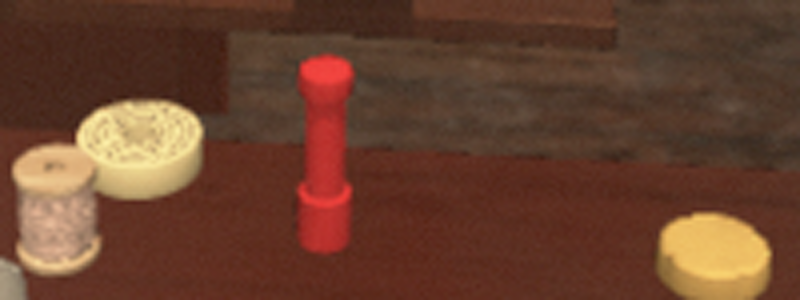

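Left bar is on its mark at crop (95,215) and the other two screws are as they were. The pin is upright with clear space around it, so I grasp it.

```bash
python3 - <<'E'
from h import *
P=[.515,.320]
move_pose([*P,.16],q(-np.pi/2));print(move_straight([*P,.040],velocity=.12,force_limit=5));st("down")
clamp(15);st("clamp");clamp(30);st("c2")
move_straight([*P,.17],velocity=.15);st("up")
cv2.imwrite("pics/s3.png",cv2.resize(grab_frame("side")[200:350,200:400,::-1],None,fx=4,fy=4,interpolation=2))
E
```

```text
False
down t14.2 q6 2.000 p [0.5156 0.3202 0.0409] F [-0.1  0.2 -0.1] M [-0.07   0.155  0.051] w 91.9991 g 0.0
clamp t15.3 q6 2.000 p [0.515  0.3201 0.04  ] F [-0.1 -0.5 -0.6] M [-0.011  0.187  0.021] w 21.4633 g 15.0
c2 t15.5 q6 2.000 p [0.515 0.32  0.04 ] F [0.6 0.6 0.9] M [0.02  0.189 0.053] w 21.3284 g 30.0
up t16.5 q6 2.000 p [0.5144 0.3197 0.169 ] F [ 0.2 -0.1 -0.7] M [ 0.003  0.165 -0.019] w 20.6297 g 30.0
```

View pics/s3.png

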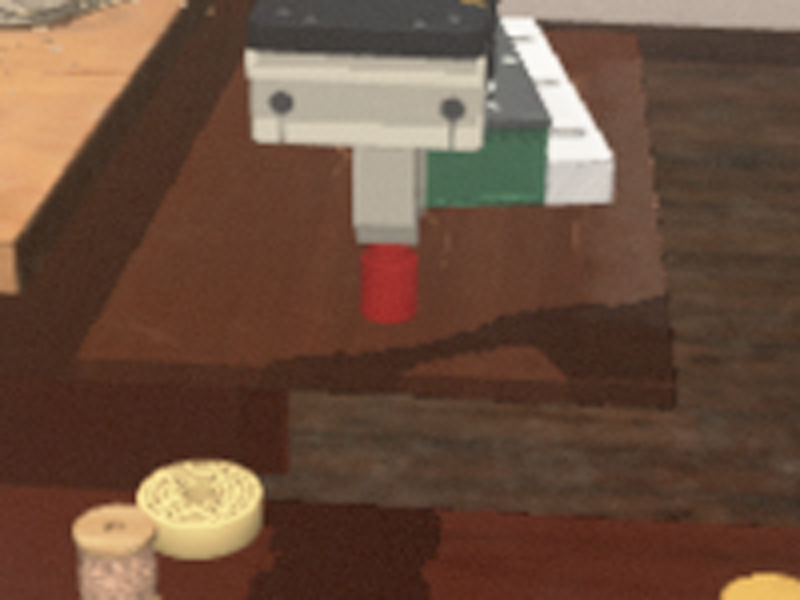

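The pin hangs upright between the fingers, held by its head. The foot centre is at column 389 against 387 for the finger, about 0.7 mm towards the robot.

```bash
python3 - <<'E'
from h import *
p=bed(-.0625,.1);print(p);Q=q(-np.pi/2+YAW)
move_pose([.5,.1,.19],Q);move_pose([*p,.12],Q);move_straight([*p,.075],velocity=.1)
hit=move_straight([*p,.0445],velocity=.03,force_limit=4);st(hit)
cv2.imwrite("pics/s4.png",cv2.resize(grab_frame("side")[150:270,260:420,::-1],None,fx=5,fy=5,interpolation=2))
E
```

```text
[ 0.44556621 -0.16656395]
True t20.1 q6 0.860 p [ 0.4454 -0.1664  0.0448] F [-0.1  0.1  4.6] M [-0.     0.164  0.001] w 20.7867 g 30.0
```

It reached the floor height (0.0448 against 0.045 expected). Release and check.

```bash
python3 - <<'E'
from h import *
ungrasp();p=get_obs()["tool_pos"];move_straight([p[0],p[1],.2],velocity=.12);move_pose([.4,.15,.25],q(-np.pi/2));st()
t=grab_frame("top")[190:290,350:500,::-1];s=grab_frame("side")[160:260,260:400,::-1]
cv2.imwrite("pics/f.png",np.hstack([cv2.resize(t,(420,280),interpolation=2),cv2.resize(s,(380,280),interpolation=2)]))
E
```

```text
t24.0 q6 1.749 p [0.4003 0.1494 0.2497] F [-0.8 -1.5 -0.1] M [-0.07   0.177  0.006] w 91.9876 g 0.0
```

View pics/f.png

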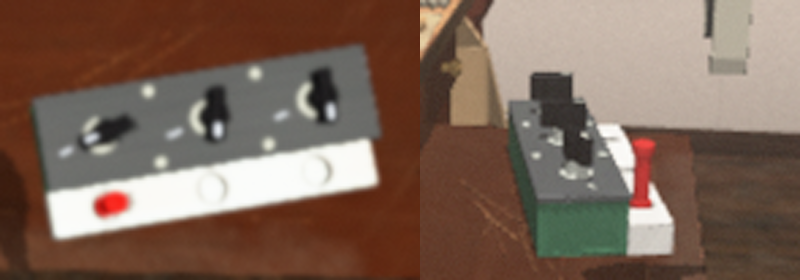

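The final picture shows the pin upright in the left pocket, with the left bar on its white mark and the other two screws unmoved. Handing in.

```bash
python3 -c "
from station import *
print(job_done())"
```

```text
the job is handed in; nothing more can be done
None
```

The left screw was the loose one, the first I tried: I turned it to its stop, stood the red pin in the pocket in front of it, did not touch the other two screws, and handed the job in at about 24 s; no verdict came back.

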